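Load a ventilator battery under the charging dock's spring flap

ROBOT

A 7-joint arm with a two-finger parallel gripper is mounted at the origin on the work surface. World frame = base frame: x ahead of the robot, y to its left, z up, the work surface at z = 0. Lengths are in mm, angles in rad, forces in N, time in s.
With the tool pointing down it reaches from about 400 to 875 mm from the base axis. Payload 4.4 kg.
Tool frame: the origin (TCP) lies at the very end of the fingers, on their centre line; the grasp point (between the pads) lies 19 mm behind it; z points along the fingers, y is the direction in which the jaws open and shut (so a half turn about z gives the same grasp; the last joint's range is limited). The gripper opens to 85 mm and grips with 20 to 120 N. Pads are 22 mm wide; open, the fingers measure 114 mm over their backs; the gripper's body (76 mm by 85 mm) begins 54 mm behind the grasp point. The pads swing forward as they close: fully open they stand 13 mm farther back than shut.
Start: joints at [-1.224, 0.628, 0.038, 1.517, -0.027, 0.996, -0.02], TCP at [260.743, 595.425, 231.313] pointing down, gripper open.
Joint ranges: [-3.06, 3.06], [-0.37, 2.12], [-1.25, 1.32], [0.18, 2.47], [-1.1, 4.24], [0.23, 1.98], [-2.94, 2.94]. Speed limits (rad/s): [2.57, 2.57, 3.14, 3.14, 3.14, 3.14, 3.14].

INTERFACE

Orientations are given as [roll, pitch, yaw] about the fixed x, y, z axes, in that order (R = Rz(yaw) Ry(pitch) Rx(roll)).
In Python, from cell import ctrl gives the robot as it stands.
- The arm moves only by the shell command python3 -m crank 'ROWS' [OPENING]. ROWS is JSON, a list that holds one entry, the list of rows, each a list of 6 numbers: the shift along the tool's x, y, z in units of 30 mm (1.0 is 30 mm), then the turn, a rotation vector about the tool's x, y, z in units of 6 degrees (1.0 is 6 degrees). In form: [[[tx, ty, tz, rx, ry, rz], ...]]. A call has 1 to 12 rows; each row shifts and turns the pose as measured when the row begins, along the tool's axes as they then stand; what a row does not reach is not made up. A row lasts 1/12 s, in which the tool goes at most 41.7 mm and 7.16 degrees, less where a joint would pass 70% of its speed; a pose out of reach is approached as far as the arm can. A call is refused whole if a number of a shift passes 1 or a number of a turn 1, either way. A call with a gripper value outside its range is refused whole. OPENING is the gripper command: -1 is fully open, 1 is shut, values between are in proportion, set as the call begins (- or left out, the last holds). The fingers move at their own pace and stop on an object; the grip force is fixed at half the most. Time passes only in rows, so rows that do not move let the fingers close. It gives the time, the measured TCP pose, the force and the opening at its end, in the units of the state.
- ctrl.read_state(): the state, without advancing time (a new reading comes with each control period).
- ctrl.get_image(name): name is "side" or "top"; returns a dict with "color" (384x512x3 uint8, red, green, blue), "depth" (384x512 float32, mm along the optical axis (not along the pixel's ray), 0 where there is no reading), "camera_matrix" (3x3 intrinsics, pixels), "R" (3x3) and "t" (3): a world point X has camera coordinates R X + t. Camera axes: x right, y down, z forward; pixel columns grow to the right and rows downward; lengths in mm; the calibration is good to about 2 mm. A picture is of the moment at which its call begins.
- ctrl.finish_job(): hands the job in, once; it reports no verdict.
Trained networks look in a picture, given as the dict that the camera call returned (one of the last four; its "shot" number tells which), for a name from the list of things; names that differ only in an ending like _2 or _b are one class to them, and where a whole thing is asked for, a point or a joint stands for the part that bears it (a point fixed in the world has none). Each returns a list of dicts, best first, with "conf" (0 to 1); they miss things now and then, are a little off and sometimes report something else, mostly with a low value. They report only what shows in the picture. A call takes as long as a camera call. They do not tell look-alikes from the thing itself.
- ctrl.search_frame(query, picture): "extent" ([centre column, centre row, width, height] in pixels, round what is visible of it).
The state is a dict: "clock": time; "qpos": joint angles; "qd": joint speeds; "tau": joint torques, N m; "eef_pos": TCP position; "tool_rot": TCP orientation; "force": force on the tool from outside, world axes, zero at the start; "torque": the same for the moment, N m; "width": finger opening in mm.
Only numpy, scipy, OpenCV 4.12 (cv2) and the standard library are available. Lean on these libraries where they do the work, as an engineer would, in place of code of your own. Each camera call takes 0.05 s, during which the arm holds its last target. There are 200 camera calls.

TASK

With one fingertip press down the long ribbed yellow paddle of the charging dock, so that the spring-closed yellow flap stays open, and meanwhile with the other fingertip push the black battery by the end of its red tail along the channel, under the flap and fully home against the stop. Then take the fingers away so that the flap snaps shut behind the battery's black block. Push only: do not grip or lift the battery, and leave the other things on the bench where they are.

Things in the scene. Friction and masses are not known exactly. Their poses are not given: they have to be found in the camera images.
- dock: Fixed charging dock: grey base plate 285 x 135 x 6 mm, white bay at its far end. Origin at table height on the channel's centre line; x = pushing direction into the bay, y = towards the paddle, z up. Plate spans x -93 to +193, y -45 to +90 mm; the battery slides on its top, z 6 mm. Aluminium rails guide it: inner faces at y -27 and +27 mm, top z 22 mm, x -88 to +147.
- dock_mouth (a point): Point on the channel floor below the front face of the flap's lip, at dock x +90, y 0, z 6 mm. The lip is 4 mm thick; closed, it crosses y -26 to +10 mm with its lower edge 22 mm above the floor: it stops the battery's 30 mm block but clears its 16 mm tail. The flap's bridge spans dock x +90 to +112 mm and rises to 80 mm above the table when open.
- dock_stop (a point): Point on the channel floor at the bay's stop, dock x +146, y 0, z 6 mm; the battery's front face rests against it when home. The bay's white roof (top 52 mm above the table) starts at dock x +120 mm.
- flap (a joint): Rocking flap with its paddle, hinged on a 4 mm radius steel rod along dock x at y +36, z 24 mm: 0 = closed, 0.7 rad = fully open (hard stop). A spring always closes it. Pressing the paddle down opens it: 3 to 7 N at its middle, up to 12 N near its inner edge. Above 0.35 rad the battery's block passes; aim for 0.45 to 0.6.
- paddle (a point): Ribbed yellow plate 153 mm along the channel (dock x -85 to +68) x 40 x 5 mm, part of the flap. This point: the centre of its top face. Closed: slopes 0.6 rad, outer edge up, centre at dock y +67, z 33 mm. At 0.6 rad: level, centre y +67, top z 14 mm (17 at 0.5, 11 at 0.7), so a fingertip on it is level with the battery's tail and can slide along it in x while the other one pushes.
- battery: Loose, 220 g, 86 mm long, in the channel. Origin at the centre of its underside; x into the bay. Black block, white and green label: 45 x 50 wide x 30 high, x -2 to +43 mm. Red tail: 41 x 40 wide x 16 high; push on its end face at x -43 mm. Home, its origin is at dock x +103 mm, y 0, and 30 mm of tail stick out before the lip. It starts 66 to 96 mm short of home.
- tube_collar: Bystander beside the dock: loose blue plastic ring, 32 mm across, 24 mm high; origin under its centre.
- spare_battery: Bystander beside the dock: spare battery in grey with a white tail, same size as the battery; origin under its centre. Not to be used.
- filter: Bystander: white round breathing filter, 58 mm across, 50 mm high; origin under its centre.
- wipe_bottle: Bystander: clear bottle, 56 mm across, 100 mm high, blue cap; origin under its centre.
- driver: Bystander: screwdriver lying on the table, 170 mm long.
- parts_cup: Bystander: steel cup, 70 mm across, 60 mm high; origin under its centre.
Things that resemble listed ones, but are neither listed nor needed, are in the scene too. Leave any blue look-alike of the battery alone.

How it is judged (in metres and radians):
On the way, in this order (a step that is already met when the one before it is completed fails the run):
1. a finger holds the flap open by its paddle (value of joint flap above 0.33 rad and contact force between the fingers and flap above 0.3 N), for 0.2 s.
2. with the flap still held open by a finger on the paddle, a finger pushes the battery's block under the flap (value of joint flap above 0.3 rad and contact force between the fingers and flap above 0.2 N and contact force between the fingers and battery above 0.1 N and x of battery in the frame of dock above 0.065 m), for 0.05 s.
At the end, for the whole second after the job is handed in: The battery lies in the bay within 5 mm of the stop, flat on the channel floor and at rest, and the flap has sprung shut behind its block (under 0.06 rad) (x of battery in the frame of dock between 0.098 and 0.107 m and y of battery in the frame of dock between -0.006 and 0.006 m and z of battery in the frame of dock below 0.01 m and value of joint flap below 0.06 rad and linear speed of battery below 0.01 m/s); the robot touches nothing.
It fails at once if the battery is lifted or tipped (z of battery in the frame of dock above 0.02 m or angle between battery's own z axis and vertical above 0.3 rad).
It fails at once if a bystander is moved by more than 30 mm (distance of any of tube_collar, spare_battery, filter, wipe_bottle, driver, parts_cup from where it was at the start of the episode above 0.03 m).
It also fails if it takes over 38 s, if anything falls off the work surface, if the arm or the gripper's body presses on something with over 40 N, if the wrist force passes 120 N, or if a joint passes its speed limit or range.

## Working session

There is one attempt and no reset: what is moved stays moved. The work goes in short steps, Python scripts to look and compute and a shell command to move; the robot and the scene stay as the last step left them, time stands still between calls to the robot, and variables do not carry over. Pictures are saved under pics/ and viewed, about 8 in all and at most 12, crops included, and the job is handed in when it is done.

```bash
ls; mkdir -p pics; python3 - <<'E'
from cell import ctrl
import cv2,numpy as np,pickle
s=ctrl.read_state();print(s)
for n in("top","side"):
    p=ctrl.get_image(n);pickle.dump(p,open(f"pics/{n}0.pkl","wb"))
    cv2.imwrite(f"pics/{n}0.png",p["color"][:,:,::-1])
    print(n,p["camera_matrix"],p["R"],p["t"])
    for q in("dock","battery","paddle"):
        print(q,[(d["conf"],d["extent"]) for d in ctrl.search_frame(q,p)][:3])
E
```

```text
pics
{'clock': 0.0, 'qpos': array([-1.2238234 ,  0.6293575 ,  0.03843429,  1.51841045, -0.02700095,
        0.99629823, -0.01998476]), 'qd': array([ 0.0003271 ,  0.00012411,  0.00109407, -0.00050627,  0.00044312,
       -0.00131843,  0.00046533]), 'tau': array([ 6.63465180e-04, -5.63405585e+01,  1.22617945e+00, -1.93450713e+01,
        1.09165601e-02,  1.06919889e-02,  1.36793659e-05]), 'eef_pos': array([260.45745715, 594.82511667, 230.36801502]), 'tool_rot': array([-3.13963704e+00,  2.20483964e-05,  2.72883972e+00]), 'force': array([ 0.4204128 ,  0.53634164, -0.18562565]), 'torque': array([0.00829484, 0.0152756 , 0.00975151]), 'width': 85.09023507498}
top [[480.3549094    0.         252.34009245]
 [  0.         480.3549094  200.81212923]
 [  0.           0.           1.        ]] [[ 0.01615889 -0.99981678  0.0102618 ]
 [-0.99542154 -0.01705314 -0.09404864]
 [ 0.09420641 -0.00869509 -0.99551472]] [ -14.23166653  541.54819677 1366.34789126]
dock [(0.66, [278.2, 187.4, 48.8, 97.1])]
battery [(0.86, [223.7, 216.5, 27.4, 33.2]), (0.68, [286.4, 190.5, 16.1, 31.0]), (0.63, [306.8, 263.9, 32.3, 15.7])]
paddle [(0.87, [274.8, 197.4, 41.3, 69.9])]
side [[391.85636666   0.         250.01143916]
 [  0.         391.85636666 193.63004094]
 [  0.           0.           1.        ]] [[ 0.97366388 -0.22700694  0.02113064]
 [-0.11965677 -0.58770762 -0.80017624]
 [ 0.1940642   0.77657427 -0.5993926 ]] [-538.02383538  131.60864505 1092.22176926]
dock [(0.66, [269.1, 229.3, 99.5, 49.0])]
battery [(0.94, [263.4, 229.1, 31.1, 16.2]), (0.73, [193.7, 263.9, 20.6, 26.9]), (0.67, [228.3, 199.8, 32.0, 25.0])]
paddle [(0.94, [255.7, 218.4, 74.3, 18.8])]
```

View pics/top0.png

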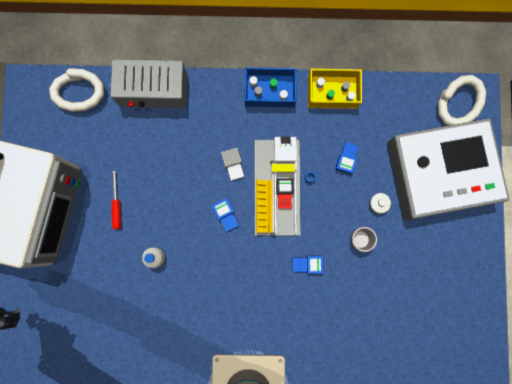

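View pics/side0.png

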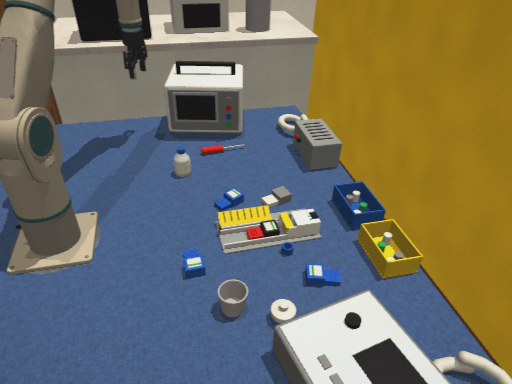

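```bash
cat > h.py <<'E'
import cv2,numpy as np,pickle
def world(p):
    d=p["depth"].astype(float);K=p["camera_matrix"]
    v,u=np.mgrid[:d.shape[0],:d.shape[1]]
    c=np.stack([(u-K[0,2])/K[0,0]*d,(v-K[1,2])/K[1,1]*d,d],-1)
    return (c-p["t"])@p["R"]
def proj(p,X):
    c=p["R"]@np.array(X,float).T+np.array(p["t"])[:,None];q=p["camera_matrix"]@c
    return (q[:2]/q[2]).T
def ray(p,uv,z):
    K=p["camera_matrix"];d=p["R"].T@np.linalg.inv(K)@[uv[0],uv[1],1];o=-p["R"].T@p["t"]
    return o+d*(z-o[2])/d[2]
E
python3 - <<'E'
from h import *
p=pickle.load(open("pics/top0.pkl","rb"));W=world(p);c=p["color"]
print("table z",np.median(W[250:280,180:240,2]))
hsv=cv2.cvtColor(c,cv2.COLOR_RGB2HSV)
m=np.zeros(c.shape[:2],np.uint8);m[128:245,246:303]=1
nb=((hsv[...,1]<90)|(hsv[...,0]<90)|(hsv[...,0]>130))&(m>0)
pts=W[nb&(W[...,2]<30)][:,:2].astype(np.float32)
print(cv2.minAreaRect(pts))
ym=nb&(hsv[...,0]>18)&(hsv[...,0]<32)&(hsv[...,1]>150)
print("yellow n",ym.sum())
n,l,st,ce=cv2.connectedComponentsWithStats(ym.astype(np.uint8))
for i in range(1,n):
    if st[i,4]>20: print(st[i],np.median(W[l==i],0),W[l==i].min(0),W[l==i].max(0))
rm=nb&((hsv[...,0]<8)|(hsv[...,0]>172))&(hsv[...,1]>150)
print("red",rm.sum(),W[rm].mean(0),W[rm].min(0),W[rm].max(0),cv2.minAreaRect(W[rm][:,:2].astype(np.float32)))
im=cv2.resize(c[125:250,215:325,::-1],None,fx=5,fy=4.8,interpolation=cv2.INTER_CUBIC)
cv2.imwrite("pics/crop1.png",im)
E
```

```text
table z -0.6506330833692571
((593.1521606445312, -77.70158386230469), (297.1615905761719, 136.51332092285156), 0.9402732253074646)
yellow n 1024
[272 164  23   8 178] [637.89077859 -91.70042262  43.34028509] [ 627.39867745 -123.87123085   33.81777131] [649.18392304 -59.98446439  52.52926477]
[256 180  17  53 846] [525.95361871 -38.08933035  31.22981763] [410.57997999 -63.30996098  -1.56341452] [ 602.97685139    6.88656509 1411.29734817]
red 192 [543.93568953 -97.92571508  28.64556517] [ 410.57997999 -118.09118646   15.08054856] [ 564.35566994    6.88656509 1411.29734817] ((482.4930419921875, -63.48784637451172), (51.56000518798828, 194.51922607421875), 60.46519088745117)
```

View pics/crop1.png

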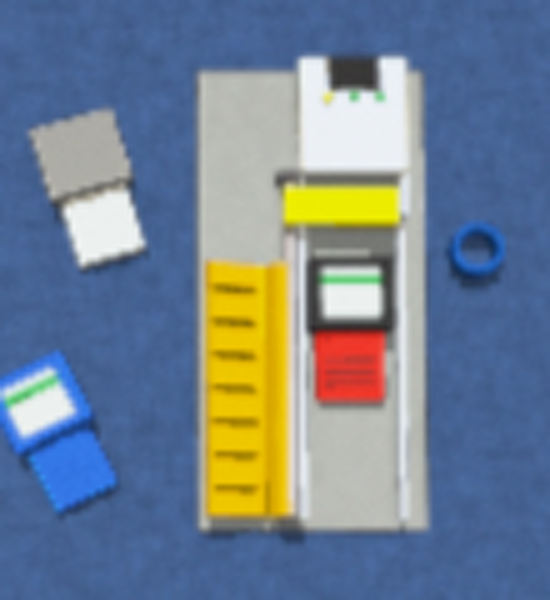

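```bash
python3 - <<'E'
from h import *
from scipy.optimize import least_squares
p=pickle.load(open("pics/top0.pkl","rb"))
cr=np.array([[199,529],[428,529],[198,71],[422,71]],float)
uv=np.c_[215+(cr[:,0]+.5)/5-.5,125+(cr[:,1]+.5)/4.8-.5]
D=np.array([[-93,90,6],[-93,-45,6],[193,90,6],[193,-45,6]],float)
def T(q,D):
    c,s=np.cos(q[2]),np.sin(q[2]);D=np.atleast_2d(np.array(D,float));return np.c_[q[0]+c*D[:,0]-s*D[:,1],q[1]+s*D[:,0]+c*D[:,1],D[:,2]]
r=least_squares(lambda q:(proj(p,T(q,D))-uv).ravel(),[540,-100,0]);print(r.x,r.fun.round(2))
q=r.x
for n,c,z in(("tail end",(350,403),22),("tail front/block rear",(350,333),36),("block front",(350,257),36),("block L",(308,300),36),("block R",(392,300),36)):
    w=ray(p,(215+(c[0]+.5)/5-.5,125+(c[1]+.5)/4.8-.5),z)
    c,s=np.cos(q[2]),np.sin(q[2]);d=w[:2]-q[:2];print(n,w.round(1),"dock",(c*d[0]+s*d[1]).round(1),(-s*d[0]+c*d[1]).round(1))
# side view overlay check
p=pickle.load(open("pics/side0.pkl","rb"));im=p["color"][:,:,::-1].copy()
im=cv2.resize(im[180:270,200:340],None,fx=5,fy=5,interpolation=cv2.INTER_CUBIC)
P=np.vstack([D,[[-88,27,22],[-88,-27,22],[147,-27,22],[90,10,28],[90,-26,28],[-85,67+16,33+11],[68,83,44]]])
for a in proj(p,T(q,P)): cv2.circle(im,tuple(int(x) for x in ((a-[200,180])*5+2)),3,(255,0,255),-1)
cv2.imwrite("pics/side1.png",im)
E
```

```text
[ 5.37204241e+02 -1.00705745e+02  1.83710639e-02] [-0.21  0.48  0.19  0.39 -0.25 -0.46  0.27 -0.45]
tail end [521.1 -99.2  22. ] dock -16.1 1.8
tail front/block rear [562.1 -97.8  36. ] dock 24.9 2.5
block front [608.1 -97.3  36. ] dock 71.0 2.1
block L [581.6 -73.3  36. ] dock 44.9 26.6
block R [ 582.5 -121.8   36. ] dock 44.9 -22.0
```

View pics/side1.png

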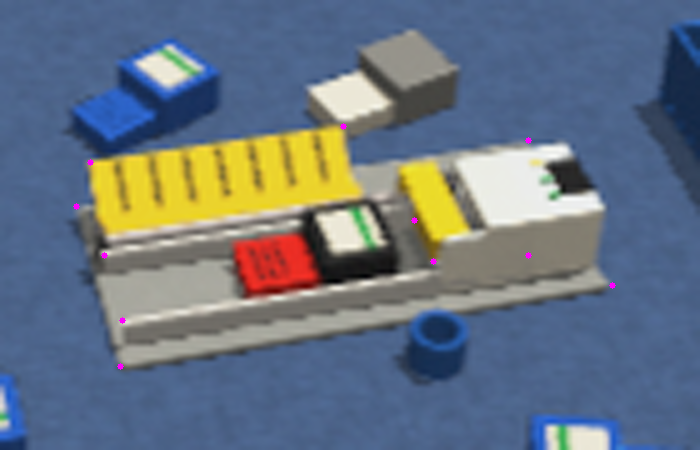

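```bash
python3 -m crank '[[[0,0,0,0,0,-1],[0,0,0,0,0,-1],[0,0,0,0,0,-1],[0,0,0,0,0,-1],[-0.3,-1,0,0,0,0],[-0.3,-1,0,0,0,0],[-0.3,-1,0,0,0,0],[-0.3,-1,0,0,0,0],[-0.3,-1,0,0,0,0],[-0.3,-1,0,0,0,0],[-0.3,-1,0,0,0,0],[-0.3,-1,0,0,0,0]]]' -0.32
```

```text
clock: 1.4
eef_pos: [337.7, 356.8, 229.3]
tool_rot: [3.133, -0.001, -3.1]
force: [0.6, -0.2, 0.0]
width: 56.5
```

```bash
python3 -m crank '[[[-0.4,-1,0,0,0,0.2],[-0.4,-1,0,0,0,0],[-0.4,-1,0,0,0,0],[-0.4,-1,0,0,0,0],[-0.4,-1,0,0,0,0],[-0.4,-1,0,0,0,0],[-0.4,-1,0,0,0,0],[-0.4,-1,0,0,0,0],[-0.4,-1,0,0,0,0],[-0.4,-1,0,0,0,0],[-0.4,-1,0,0,0,0],[-0.4,-1,0,0,0,0]]]'
```

```text
clock: 2.4
eef_pos: [495.5, -18.3, 229.6]
tool_rot: [3.131, 0.007, -3.12]
force: [-0.1, 0.9, -0.0]
width: 56.3
```

```bash
python3 -m crank '[[[0,-1,0.2,0,0,0],[0,-0.6,1,0.1,0,0],[0,0,1,0,0,0],[0,0,1,0,0,0],[0,0,1,0,0,0],[0,0,0.5,0,0,0],[0,0,0,0,0,0],[0,0,0,0,0,0]]]'; python3 - <<'E'
from cell import ctrl
from h import *
p=ctrl.get_image("side");print(ctrl.read_state()["eef_pos"],ctrl.read_state()["tool_rot"],ctrl.read_state()["width"])
cv2.imwrite("pics/s2.png",cv2.resize(p["color"][130:280,190:340,::-1],None,fx=4,fy=4,interpolation=cv2.INTER_CUBIC))
E
```

```text
clock: 3.07
eef_pos: [506.4, -82.4, 86.1]
tool_rot: [-3.134, 0.023, -3.138]
force: [0.4, 0.8, 1.2]
width: 56.4
[506.50196136 -82.35461754  86.38510735] [-3.13426963  0.02291513 -3.13799934] 56.489677170972016
```

View pics/s2.png

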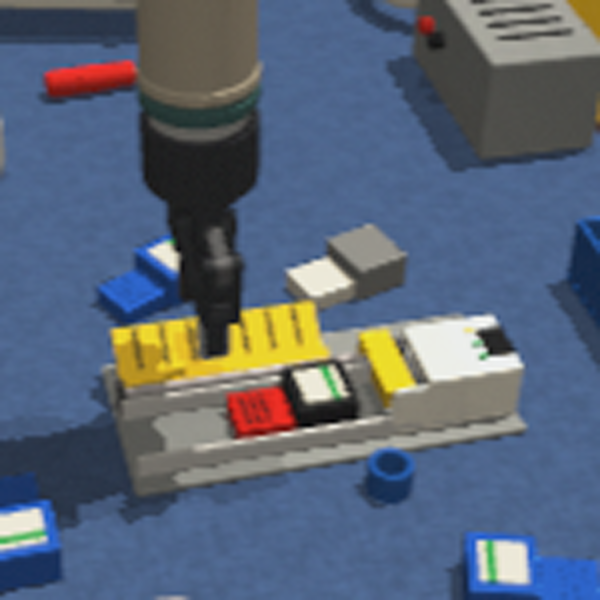

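```bash
python3 -m crank '[[[0.38,0.53,0,-0.07,0.22,-0.14],[0,0,0,0,0,0],[0,0,0,0,0,0],[0,0,0,0,0,0]]]'; python3 -m crank '[[[0,0,0.3,0,0,0],[0,0,0.3,0,0,0],[0,0,0.1,0,0,0],[0,0,0,0,0,0],[0,0,0,0,0,0]]]'
```

```text
clock: 3.45
eef_pos: [496.9, -64.2, 90.4]
tool_rot: [3.141, 0.005, -3.121]
force: [0.4, -0.6, -0.2]
width: 56.5
clock: 3.87
eef_pos: [498.5, -64.4, 68.7]
tool_rot: [-3.141, 0.009, -3.12]
force: [0.2, 0.3, 0.7]
width: 56.4
```

```bash
python3 -m crank '[[[0.15,-0.06,0.3,0,0.1,0],[0,0,0.3,0,0,0],[0,0,0.15,0,0,0],[0,0,0,0,0,0],[0,0,0,0,0,0]]]';  for i in 1 2 3; do python3 -m crank '[[[0,0,0.12,0,0,0],[0,0,0,0,0,0]]]'; done
```

```text
clock: 4.28
eef_pos: [493.1, -67.1, 42.9]
tool_rot: [-3.141, -0.004, -3.121]
force: [1.2, 0.0, 0.3]
width: 56.4
clock: 4.45
eef_pos: [493.0, -67.0, 38.9]
tool_rot: [-3.141, -0.004, -3.121]
force: [-0.9, -0.6, 0.3]
width: 56.4
clock: 4.62
eef_pos: [493.3, -67.0, 35.2]
tool_rot: [-3.141, -0.004, -3.121]
force: [-0.1, -0.1, -0.0]
width: 56.2
clock: 4.78
eef_pos: [493.6, -67.0, 31.5]
tool_rot: [-3.141, -0.003, -3.121]
force: [-0.2, 0.0, -0.2]
width: 56.7
```

```bash
for i in 1 2 3 4; do python3 -m crank '[[[0,0,0.12,0,0,0],[0,0,0,0,0,0]]]'|sed -n 2,4p; done; python3 - <<'E'
from cell import ctrl
from h import *
p=ctrl.get_image("side")
cv2.imwrite("pics/s3.png",cv2.resize(p["color"][180:260,210:330,::-1],None,fx=6,fy=6,interpolation=cv2.INTER_CUBIC))
E
```

```text
eef_pos: [494.1, -67.0, 27.8]
tool_rot: [-3.141, -0.002, -3.121]
force: [0.1, -0.7, 1.3]
eef_pos: [494.4, -67.0, 24.1]
tool_rot: [-3.141, -0.001, -3.121]
force: [-0.4, -0.3, 1.5]
eef_pos: [494.5, -66.9, 20.3]
tool_rot: [-3.141, -0.001, -3.121]
force: [-0.4, -0.3, 1.9]
eef_pos: [494.5, -67.0, 16.5]
tool_rot: [-3.141, -0.001, -3.121]
force: [-0.6, -0.2, 3.2]
```

View pics/s3.png

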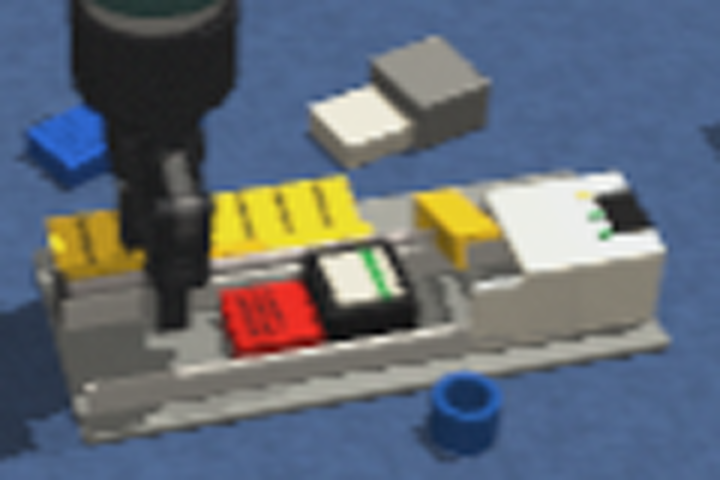

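```bash
for i in 1 2 3; do python3 -m crank '[[[0,0,0.12,0,0,0],[0,0,0,0,0,0]]]'|sed -n 2,4p; done; python3 - <<'E'
from cell import ctrl
from h import *
p=ctrl.get_image("side")
cv2.imwrite("pics/s4.png",cv2.resize(p["color"][180:260,210:330,::-1],None,fx=6,fy=6,interpolation=cv2.INTER_CUBIC))
E
```

```text
eef_pos: [494.6, -67.6, 13.1]
tool_rot: [-3.14, -0.0, -3.122]
force: [0.6, -0.3, 3.3]
eef_pos: [494.6, -68.6, 9.5]
tool_rot: [-3.139, -0.0, -3.122]
force: [-0.3, -0.0, 4.3]
eef_pos: [494.6, -69.6, 7.2]
tool_rot: [-3.138, 0.0, -3.123]
force: [-2.1, 1.1, 7.8]
```

View pics/s4.png

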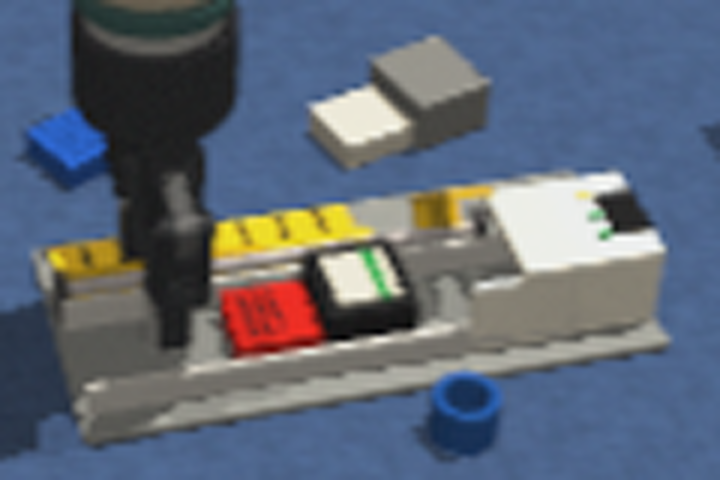

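```bash
python3 -m crank '[[[0,0.06,-0.06,0,0,0],[0,0,0,0,0,0]]]'|sed -n 2,4p; for i in 1 2 3; do python3 -m crank '[[[-0.15,0,0,0,0,0],[-0.15,0,0,0,0,0]]]'|sed -n 2,4p; done
```

```text
eef_pos: [494.5, -68.5, 9.8]
tool_rot: [-3.137, 0.001, -3.124]
force: [-1.1, 0.1, 4.7]
eef_pos: [499.9, -68.0, 9.8]
tool_rot: [-3.138, -0.007, -3.123]
force: [-3.6, -0.7, 4.0]
eef_pos: [507.0, -67.5, 9.3]
tool_rot: [-3.139, -0.012, -3.123]
force: [-5.1, -0.4, 4.7]
eef_pos: [514.8, -67.0, 8.7]
tool_rot: [-3.139, -0.017, -3.123]
force: [-7.5, -0.0, 7.6]
```

```bash
for i in 1 2 3; do python3 -m crank '[[[-0.2,0,-0.03,0,-0.1,0],[-0.2,0,0,0,-0.05,0]]]'|sed -n 2,4p; done; python3 - <<'E'
from cell import ctrl
from h import *
p=ctrl.get_image("side")
cv2.imwrite("pics/s5.png",cv2.resize(p["color"][180:260,210:330,::-1],None,fx=6,fy=6,interpolation=cv2.INTER_CUBIC))
E
```

```text
eef_pos: [525.1, -66.4, 8.7]
tool_rot: [-3.14, -0.006, -3.123]
force: [-5.2, -0.7, 3.8]
eef_pos: [536.6, -65.8, 9.0]
tool_rot: [-3.14, 0.007, -3.123]
force: [-4.7, -0.2, 4.0]
eef_pos: [549.3, -65.3, 9.7]
tool_rot: [-3.141, 0.022, -3.123]
force: [-4.8, 0.1, 3.1]
```

View pics/s5.png

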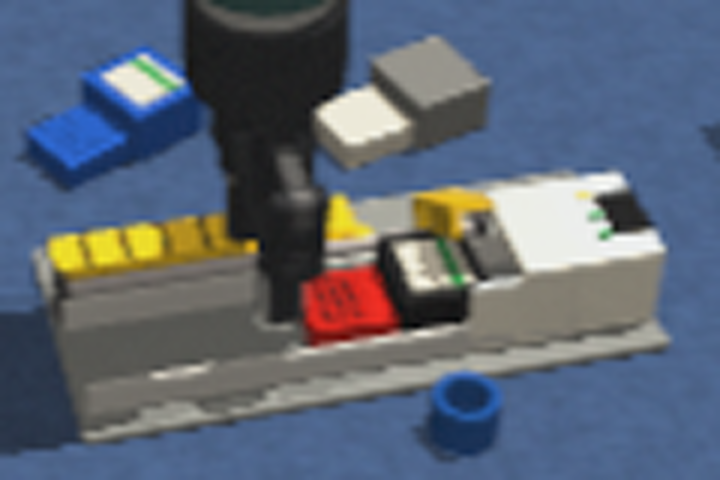

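```bash
python3 -m crank '[[[-0.15,-0.04,0.06,0,0.1,0],[-0.2,0,0,0,0,0]]]'|sed -n 2,4p; for i in 1 2; do python3 -m crank '[[[-0.2,-0.02,0,0,0,0],[-0.2,0,0,0,0,0]]]'|sed -n 2,4p; done
```

```text
eef_pos: [560.6, -66.1, 8.4]
tool_rot: [-3.141, 0.012, -3.123]
force: [-4.1, -0.1, 4.5]
eef_pos: [572.9, -66.1, 8.5]
tool_rot: [-3.142, 0.011, -3.123]
force: [-4.9, -0.5, 3.8]
eef_pos: [585.9, -66.3, 8.7]
tool_rot: [3.141, 0.01, -3.122]
force: [-4.5, -0.3, 4.3]
```

```bash
for i in 1 2 3; do python3 -m crank '[[[-0.12,0,0,0,0,0],[0,0,0,0,0,0]]]'|sed -n 2,4p; done
```

```text
eef_pos: [586.5, -66.3, 8.1]
tool_rot: [3.141, 0.002, -3.125]
force: [-2.3, 0.7, 7.2]
eef_pos: [586.4, -66.4, 8.2]
tool_rot: [3.14, -0.007, -3.127]
force: [-1.0, -0.3, 4.8]
eef_pos: [586.4, -66.3, 8.1]
tool_rot: [3.14, -0.016, -3.13]
force: [-1.3, -0.4, 3.1]
```

```bash
python3 - <<'E'
from cell import ctrl
from h import *
p=ctrl.get_image("side");print(ctrl.read_state()["force"],ctrl.read_state()["torque"],ctrl.read_state()["qpos"])
cv2.imwrite("pics/s6.png",cv2.resize(p["color"][150:260,210:330,::-1],None,fx=6,fy=5.4,interpolation=cv2.INTER_CUBIC))
E
```

```text
[-5.63603828 -0.59764808  4.71069512] [ 0.1434262   1.15247293 -0.13395202] [ 0.07031199  0.86222227 -0.00784051  1.81677879  0.01112623  0.47820205
  1.63783261]
```

View pics/s6.png

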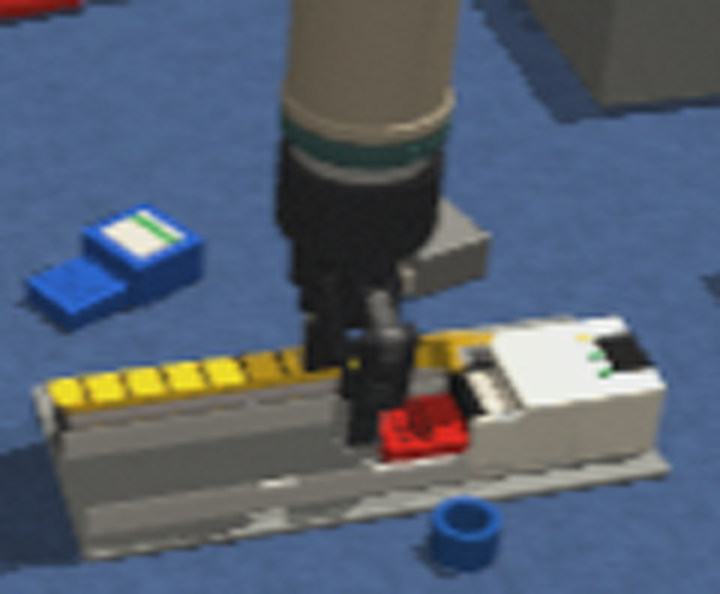

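```bash
python3 - <<'E'
from cell import ctrl
from h import *
p=ctrl.get_image("side");q=[537.2,-100.7,.0184]
im=cv2.resize(p["color"][200:240,255:315,::-1],None,fx=12,fy=12,interpolation=cv2.INTER_CUBIC)
def T(x,y,z):return [q[0]+x-q[2]*y,q[1]+q[2]*x+y,z]
for ox,col in((103,(0,255,0)),(95,(255,0,255))):
    P=[T(ox-43,-20,22),T(ox-43,-20,6),T(ox-2,-20,22),T(ox-2,-25,36),T(ox-2,25,36),T(ox-43,20,22)]
    for a in proj(p,P): cv2.circle(im,tuple(int(v) for v in (a-[255,200])*12+6),4,col,-1)
cv2.imwrite("pics/s7.png",im)
W=world(p);h=cv2.cvtColor(p["color"],cv2.COLOR_RGB2HSV);m=((h[...,0]<8)|(h[...,0]>172))&(h[...,1]>150);m[:200]=0;m[240:]=0;m[:,:255]=0;m[:,315:]=0
w=W[m]-[q[0],q[1],0];x=w[:,0]+q[2]*w[:,1];print(m.sum(),np.percentile(x,[0,5,50,95,100]).round(1))
E
```

```text
145 [ 55.3  60.5  81.2  98.5 102.2]
```

View pics/s7.png

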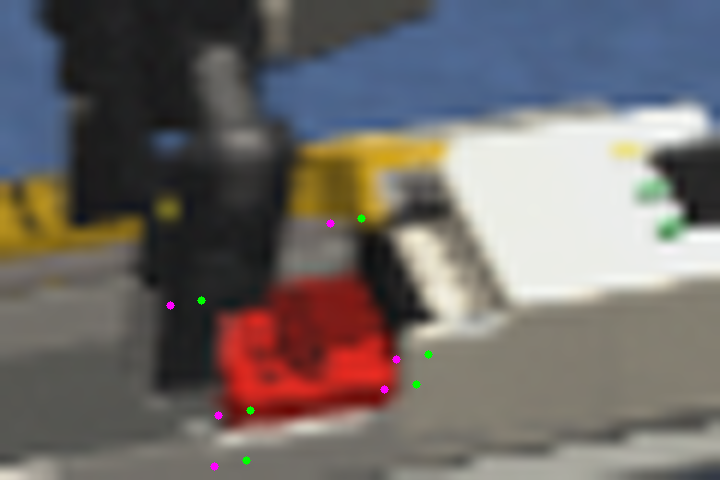

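```bash
for i in 1 2; do python3 -m crank '[[[-0.4,0,0,0,-0.15,0],[-0.4,0,0,0,0,0]]]'|sed -n 2,4p; done
```

```text
eef_pos: [586.8, -66.9, 6.6]
tool_rot: [3.138, -0.048, -3.138]
force: [-29.2, 1.6, 36.9]
eef_pos: [586.5, -66.8, 6.7]
tool_rot: [3.136, -0.083, 3.139]
force: [-26.6, 0.9, 30.6]
```

```bash
python3 -m crank '[[[0.3,0,-0.05,0,-0.4,0],[0.3,0,0,0,-0.4,0],[0,0,-0.5,0,0,0],[0,0,-1,0,0,0],[0,0,-1,0,0,0],[0,0,-1,0,0,0],[0,0,-1,0,0,0],[0,0,0,0,0,0]]]'; python3 -m crank '[[[1,0,-0.5,0,0,0],[1,0,0,0,0,0],[1,0,0,0,0,0],[1,0,0,0,0,0],[1,0,-0.5,0,0,0],[0,0,0,0,0,0],[0,0,0,0,0,0]]]'; python3 - <<'E'
from cell import ctrl
from h import *
q=[537.2,-100.7,.0184]
ims=[]
for n,(a,b,c,d) in(("side",(185,255,215,325)),("top",(125,245,230,320))):
    p=ctrl.get_image(n);h=cv2.cvtColor(p["color"],cv2.COLOR_RGB2HSV);m=((h[...,0]<8)|(h[...,0]>172))&(h[...,1]>150)
    k=np.zeros_like(m);k[a:b,c:d]=1;m&=k;W=world(p)[m];w=W-[q[0],q[1],0];x=w[:,0]+q[2]*w[:,1];y=w[:,1]-q[2]*w[:,0]
    print(n,m.sum(),np.percentile(x,[2,50,98]).round(1),np.percentile(y,[2,50,98]).round(1),np.median(W[:,2]))
    i=p["color"][a:b,c:d,::-1];f=600/i.shape[0] if n=="top" else 350/i.shape[1]
    i=cv2.resize(i,None,fx=f,fy=f,interpolation=cv2.INTER_CUBIC);o=np.zeros((600,i.shape[1],3),np.uint8);o[:min(600,i.shape[0])]=i[:600];ims.append(o)
cv2.imwrite("pics/end1.png",np.hstack(ims)[:, :800])
E
```

```text
clock: 9.37
eef_pos: [586.7, -68.0, 153.7]
tool_rot: [3.137, 0.043, 3.135]
force: [0.7, 0.4, 0.2]
width: 56.3
clock: 9.95
eef_pos: [451.6, -68.1, 180.2]
tool_rot: [3.139, 0.087, 3.135]
force: [0.5, -0.8, -0.3]
width: 56.1
side 131 [60.2 74.  91.3] [-18.5  -1.6  21.3] 20.799947690452274
top 131 [61.4 75.6 88.5] [-15.2   2.6  20.4] 21.455654367067904
```

View pics/end1.png

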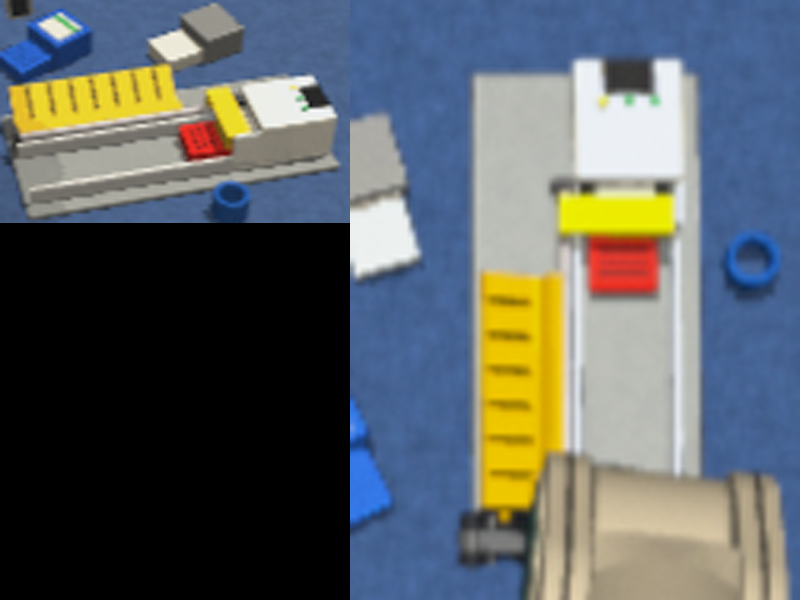

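```bash
python3 -m crank '[[[0,0,0,0,0,0],[0,0,0,0,0,0],[0,0,0,0,0,0]]]'; python3 -c "
from cell import ctrl
print(ctrl.finish_job())"
```

```text
clock: 10.3
eef_pos: [456.9, -68.1, 179.8]
tool_rot: [3.14, 0.091, 3.135]
force: [-0.2, -0.2, -0.1]
width: 56.0
the job is handed in; nothing more can be done
None
```

I held the paddle down with one fingertip and pushed the battery by its tail with the other until it stopped. I then backed off and lifted clear, and handed the job in at 10.3 s.

- **Battery position:** the last top and side images put the tail end at dock x of about 60–61 mm. That puts the battery's origin at about 103–104 mm, which is home. The last push met a hard stop at about 29 N along the channel, with about 37 N downward.
- **Flap:** it looks fully shut behind the block, with the paddle back up. I judged this by eye and did not measure the flap angle at any point.
- **Surroundings:** the robot is clear, with about 0 N on the tool. The tube collar and spare battery look unmoved. I did not check the other bystanders at the end, but the arm went nowhere near them at low height.
- **One disagreement:** an overlay on the side image during the push suggested the battery was 5–6 mm short. The depth data, the hard stop and the final images all contradict that.

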